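# Test the printer bench's emergency stop, release it and re-arm

### The arm

A 7-joint arm with a two-finger parallel gripper is mounted at the origin on the work surface. World frame = base frame: x ahead of the robot, y to its left, z up, the work surface at z = 0. Lengths are in mm, angles in degrees, forces in N, time in s.
With the tool pointing down it reaches from about 425 to 975 mm from the base axis. Payload 16.7 kg.
Tool frame: the origin (TCP) lies on the centre line of the jaws, within the pads' length; the fingertips stand 17 mm ahead of it and the grasp point (between the pads) lies 2 mm behind it; z points along the fingers, y is the line along which they close (so a half turn about z gives the same grasp; the last joint's range is limited). The gripper opens to 85 mm and grips with 20 to 120 N. Pads are 22 mm wide; open, the fingers measure 114 mm over their backs; the gripper's body (76 mm by 85 mm) begins 54 mm behind the grasp point. The pads swing forward as they close: fully open they stand 13 mm farther back than shut.
Start: joints at [-72.221, 24.414, 4.234, 92.017, -1.954, 63.644, -3.845], TCP at [299.544, 604.856, 248.302] pointing down, gripper open.
Joint ranges: [-163.25, 163.25], [-28.42, 122.38], [-70.27, 78.77], [12.13, 141.07], [-58.53, 238.53], [9.26, 117.41], [-156.51, 156.51]. Speed limits (degrees/s): [108.29, 108.29, 136.94, 136.94, 172.46, 172.46, 172.46].

### API

Orientations are given as a 3x3 rotation matrix whose columns are the frame's x, y, z axes.
In Python, from bench import manip gives the robot as it stands. The module is installed in compiled form; this text tells all that it offers.
- The arm moves only by the tool move_arm, never from a script. Its argument "commands" is a list of rows, each an object with "linear": the shift along the tool's x, y, z in mm, a list of three; "turn": the turn about the tool's z in degrees. In form: [{"linear": [dx, dy, dz], "turn": turn}, ...]. A call has 1 to 8 rows; each row is the pose to reach, as a shift and turn from the pose commanded when the call began, along the tool's axes at that moment; what a row does not reach only later rows make up. A row lasts 1/10 s, in which the tool goes at most 50 mm and 8.59 degrees, less where a joint would pass 70% of its speed; a pose out of reach is approached as far as the arm can. A call with a gripper value outside its range is refused whole. "hand" is the opening, from 0 (shut) to 1 (fully open), set as the call begins (left out, the last holds). The fingers move at their own pace and stop on an object; "newtons" is the grip in N (left out, the last holds). Time passes only in rows, so rows that repeat a pose let the fingers close. It gives the time, the measured TCP pose, the force, the opening and the grip force at its end, in the units of the state.
- manip.read_state(): the state, without advancing time (a new reading comes with each control period).
- manip.read_camera(name): name is "side" or "top" or "wrist"; returns a dict with "img" (420x560x3 uint8, red, green, blue), "depth" (420x560 float32, mm along the optical axis (not along the pixel's ray), 0 where there is no reading), "fx", "fy", "cx", "cy" (pixels), "camera_from_world" (4x4, takes a point from world to camera coordinates); the wrist camera has in their place "T_tool_cam" (4x4, takes a point from camera to tool coordinates, whose origin is the TCP and whose axes are the flange's). Camera axes: x right, y down, z forward; pixel columns grow to the right and rows downward; lengths in mm; the calibration is good to about 2 mm. A picture is of the moment at which its call begins: read the wrist's pose just before it.
- manip.close_job(): hands the job in; it is judged then, once.
The state is a dict: "t": time; "joint_positions": joint angles; "qvel": joint speeds; "effort": joint torques, N m; "eef_pos": TCP position; "ee_rot": TCP orientation; "contact_force": force on the tool from outside, world axes, zero at the start; "ft_torque": the same for the moment, N m; "opening": opening from 0.0 (shut) to 1.0 (fully open); "grip_force": force on a finger pad.
Only numpy, scipy, OpenCV 4.12 (cv2) and the standard library are available. Lean on these libraries where they do the work, as an engineer would, in place of code of your own. Each camera call takes 0.05 s, during which the arm holds its last target. There are 200 camera calls.

### The job

Test the emergency stop: press the three-winged mushroom stop button straight down until it stays in by itself, take the finger off it, then push one of its wings round clockwise (seen from above) with a fingertip until the head is released and springs back up. Then press the wide rectangular re-arm button of the hand pendant all the way in and let go of everything. Leave the pendant lying where it is, do not press its small round button, and do not move the other things on the bench.

Things in the scene. Friction and masses are not known exactly. Their poses are not given: they have to be found in the camera images.
- stop_station: Emergency-stop station, fixed: a grey box 110 x 110 x 60 mm (top at 60 mm) carrying, on its vertical centre line, a black three-winged mushroom head on an aluminium collar (radius 21 mm, up to 64 mm). Origin: centre of the box's underside, z up; at rest the first wing points along +x, the others 120 degrees either side. A cable gland 22 mm long sticks out low on the +x side.
- stop_top (a point): Centre of the flat top (13 mm radius) of the head, 98 mm above the bench when up; moves and turns with the head, x axis along the first wing. Domed cap: radius 27 mm, from here down 22 mm. Three straight wings, 14 mm thick, reach out to 48 mm from the axis and lie from 6 to 22 mm below this point. When the head is in, all this is 8 mm lower; free air under the wings down to the box.
- stop_press (a joint): How far the mushroom head is pushed down, in m: 0 up, 0.010 at the bottom stop. A spring resists (about 4 N at first, 9 N at the bottom). It latches once pushed past 0.008 and then stays at about 0.008 until the head is twisted.
- stop_twist (a joint): How far the head is twisted clockwise seen from above, in rad: 0 at rest, stop at 0.9; it does not turn the other way from 0. A weak spring turns it back when let go (about 0.07 N m is enough to twist it: 2 N near the end of a wing). A latched head springs up at about 0.65 rad.
- pendant: Hand pendant, loose (about 0.5 kg), lying on the bench: a flat grey box 150 x 64 x 28 mm, long side along its x axis. Origin: centre of its underside, z up. On top, both bare metal and 8 mm proud: the rectangular re-arm button, 36 mm (x) by 24 mm, at x = +38 mm, and the round feed button, 18 mm across, at x = -42 mm; a flat window between them.
- rearm_top (a point): Centre of the top of the rectangular re-arm button, 36 mm above the bench when not pressed.
- rearm (a joint): How far the re-arm button is pressed, in m: 0 out, 0.005 fully in; a spring of about 1 to 4.5 N pushes it back.
- feed_top (a point): Centre of the top of the small round feed button, 36 mm above the bench. Not to be pressed.
- feed (a joint): How far the feed button is pressed, in m: 0 out, 0.005 fully in.
- printed_vase: Loose white 3D-printed vase, 44 mm across, 55 mm tall, upright. Origin at the centre of its underside.
- scraper: Loose print scraper (spatula), about 180 mm long, lying flat along its x axis.
- glue_stick: Loose glue stick, 28 mm across, 90 mm tall, upright. Origin at the centre of its underside.
- mini_spool: Loose small filament spool, 100 mm across, 42 mm high, lying flat. Origin at the centre of its underside.
- caliper: Loose digital caliper, about 200 mm long along its x axis, 12 mm high, lying flat.
- screw_jar: Loose jar of screws, 56 mm across, 60 mm tall, upright. Origin at the centre of its underside.
- nozzle_tray: Open blue tray with brass nozzles, 80 x 120 x 25 mm, fixed to the bench. Origin at the centre of its underside.
There are look-alikes about, which are no part of the job. What is shaped like the pendant but brown is not meant.

How it is judged (in metres and radians):
On the way, in this order (a step that is already met when the one before it is completed fails the run):
1. the stop button is latched in, with the fingers off it (value of joint stop_press above 0.0068 m and contact force between the fingers and stop_station below 0.3 N), for 0.1 s.
2. the head has been twisted free and has sprung up (value of joint stop_press below 0.002 m), for 0.1 s.
3. the re-arm button is pressed in, the stop button being up (value of joint rearm above 0.0038 m and value of joint stop_press below 0.002 m), for 0.05 s.
At the end, for the whole second after the job is handed in: The stop head is up again (within 1.5 mm) and turned back (within 0.1 rad), both pendant buttons are out (within 1 mm), the pendant lies flat and still within 25 mm of where it lay, and every other loose thing is within 20 mm of where it stood (value of joint stop_press below 0.0015 m and value of joint stop_twist below 0.1 rad and value of joint each of rearm, feed below 0.001 m and distance of pendant from where it was at the start of the episode below 0.025 m and angle between pendant's own z axis and vertical below 0.1 rad and linear speed of pendant below 0.01 m/s and distance of each of printed_vase, scraper, glue_stick, mini_spool, caliper, screw_jar from where it was at the start of the episode below 0.02 m); the robot touches nothing.
It fails at once if the re-arm button is pressed while the stop button is in (value of joint rearm above 0.0025 m and value of joint stop_press above 0.004 m).
It fails at once if the small round feed button is pressed (value of joint feed above 0.0025 m).
It fails at once if the pendant is lifted, or shoved more than 25 mm (height (world z) of pendant above 0.012 m or distance of pendant from where it was at the start of the episode above 0.025 m).
It fails at once if a bystander is moved more than 20 mm, lifted or tipped (distance of any of printed_vase, scraper, glue_stick, mini_spool, caliper, screw_jar from where it was at the start of the episode above 0.02 m or angle between any of printed_vase, glue_stick, screw_jar's own z axis and vertical above 0.5 rad).
It also fails if it takes over 58 s, if anything falls off the work surface, if the arm or the gripper's body presses on something with over 40 N, if the wrist force passes 120 N, or if a joint passes its speed limit or range.

## Working session

There is one attempt and no reset: what is moved stays moved. The work goes in short steps, Python scripts to look and compute and a tool call to move; the robot and the scene stay as the last step left them, time stands still between calls to the robot, and variables do not carry over. Pictures are saved under pics/ and viewed, at most 10 in all, crops included, and the job is handed in when it is done.

Besides the shell and the picture viewer there is one more tool, called after "Call:" by a JSON object that holds its "api" and its "payload". move_arm: Moves the arm, as the interface text tells. Its arguments: {"type":"object","properties":{"commands":{"type":"array","items":{"type":"object","properties":{"linear":{"type":"array","items":{"type":"number"}},"turn":{"type":"number"}}}},"hand":{"type":"number"},"newtons":{"type":"number"}},"required":["commands"]}

```bash
mkdir -p pics; cat > h.py <<'E'
import numpy as np, cv2
from bench import manip
def snap(n,f):
    c=manip.read_camera(n); cv2.imwrite(f'pics/{f}.png',c['img'][:,:,::-1]); np.savez(f'{f}.npz',**c); return c
def world(c,u,v,z=None):
    T=np.linalg.inv(c['camera_from_world']); r=np.array([(u-c['cx'])/c['fx'],(v-c['cy'])/c['fy'],1.])
    if z is None:
        d=np.median([x for x in c['depth'][v-1:v+2,u-1:u+2].ravel() if x>0]); return T[:3,:3]@(r*d)+T[:3,3]
    w=T[:3,:3]@r; return T[:3,3]+w*(z-T[2,3])/w[2]
E
python3 - <<'E'
from h import *
snap('top','top1');snap('side','side1')
s=manip.read_state(); print(s)
E
```

```text
{'t': 0.1, 'joint_positions': array([-72.22104791,  24.44808222,   4.23073874,  92.04962796,
        -1.9540312 ,  63.64385112,  -3.84440913]), 'qvel': array([ 0.08043042, -0.00628172,  0.07872306,  0.02886693, -0.0105368 ,
       -0.03408074, -0.03053905]), 'effort': array([ 1.05917291e-02, -9.51527095e+01,  3.77293244e+00, -4.64407575e+01,
        1.98087055e-02,  6.52783230e-03,  6.93838706e-05]), 'eef_pos': array([299.3989555 , 604.56193027, 247.64865892]), 'ee_rot': array([[-8.96131689e-01,  4.43787989e-01, -4.66050085e-04],
       [ 4.43788227e-01,  8.96130994e-01, -1.11855648e-03],
       [-7.87600038e-05, -1.20920145e-03, -9.99999266e-01]]), 'contact_force': array([ 0.30161408, -0.28579635, -1.13054185]), 'ft_torque': array([ 0.02495371, -0.01907912,  0.03077837]), 'grip_force': 0.0, 'opening': 1.0010661043147304}
```

View pics/top1.png

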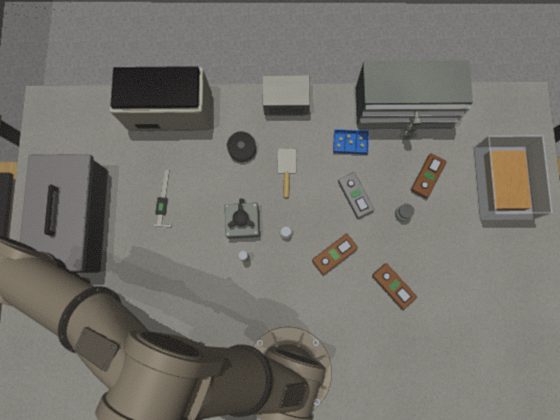

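View pics/side1.png

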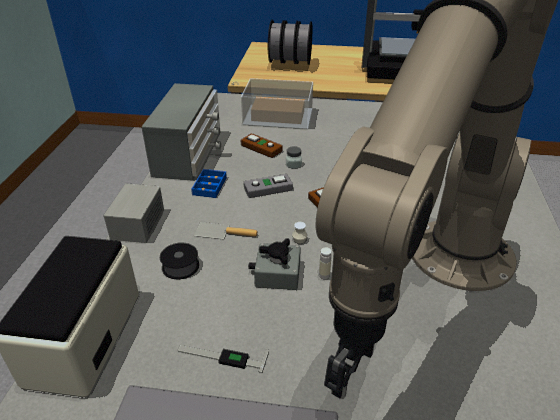

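The top view shows the station at about (241,217) with its gland pointing up (+x ahead). The grey pendant is at (356,195), and its white re-arm button is at the lower end. Next I'll enlarge the crops.

```bash
python3 - <<'E'
from h import *
c=dict(np.load('top1.npz')); 
im=c['img'][:,:,::-1]
a=cv2.resize(im[190:250,210:270],None,fx=6.6,fy=6.6,interpolation=2);b=cv2.resize(im[165:225,325:385],None,fx=6.6,fy=6.6,interpolation=2)
cv2.imwrite('pics/crop.png',np.hstack([a,b]))
print(c['camera_from_world'],c['fx'])
for n,u,v in [('head',240,217),('pend',356,195),('rearm',362,205),('feed',350,183),('vase',286,232),('glue',243,256),('jar',404,213)]:
    print(n,world(c,u,v).round(1))
print(world(c,240,215,98),world(c,362,205,36),world(c,350,183,36))
E
```

```text
[[-6.24251434e-03 -9.99967229e-01 -5.15476395e-03  3.44799567e+00]
 [-9.81742105e-01  7.10861001e-03 -1.90083948e-01  5.18061522e+02]
 [ 1.90114362e-01  3.87404704e-03 -9.81754308e-01  1.48438374e+03]
 [ 0.00000000e+00  0.00000000e+00  0.00000000e+00  1.00000000e+00]] 460.47205876635365
head [487.9 149.1 100.4]
pend [ 573.2 -236.2   31.3]
rearm [ 537.4 -254.4   36.4]
feed [ 614.1 -216.6   36. ]
vase [444.5   1.8  56.7]
glue [363.6 139.1  89.1]
jar [ 504.6 -388.    60.1]
[494.82675325 149.40451708  98.        ] [ 537.51821859 -254.48648892   36.        ] [ 614.12894702 -216.59447568   36.        ]
```

View pics/crop.png

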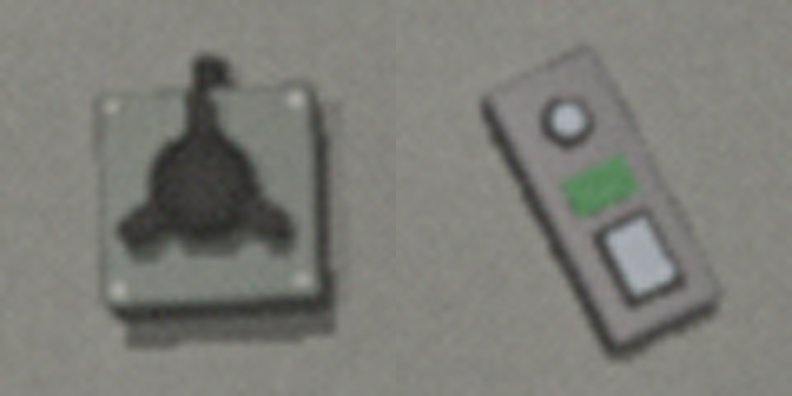

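Call:
{"api": "move_arm", "payload": {"commands": [{"linear": [-370,-324,-20],"turn": -26},{"linear": [-370,-324,-20],"turn": -26},{"linear": [-370,-324,-20],"turn": -26},{"linear": [-370,-324,-20],"turn": -26},{"linear": [-370,-324,-20],"turn": -26},{"linear": [-370,-324,-20],"turn": -26},{"linear": [-370,-324,-20],"turn": -26},{"linear": [-370,-324,-20],"turn": -26}], "hand": 0}}

```text
t: 0.9
eef_pos: [452.4, 233.5, 264.6]
ee_rot: [[-1.0, 0.006, -0.0], [0.006, 1.0, 0.0], [0.0, 0.0, -1.0]]
contact_force: [0.6, 0.1, -0.7]
opening: 0.003
grip_force: 0.0
```

```bash
python3 - <<'E'
from h import *
c=dict(np.load('top1.npz'))
px=lambda p,o:(o[0]+(p[0]+.5)/6.6-.5,o[1]+(p[1]+.5)/6.6-.5)
S=[world(c,*px(p,(210,190)),60)[:2] for p in [(111,106),(296,99),(303,280),(119,290)]]
print(np.round(S,1),np.mean(S,0))
L=[(S[0]-S[3]),(S[1]-S[2])]; print([np.degrees(np.arctan2(d[1],d[0])) for d in L])
r=world(c,*px((641-396,258),(325,165)),36);f=world(c,*px((567-396,121),(325,165)),36)
d=r-f; print(r,f,np.linalg.norm(d),np.degrees(np.arctan2(d[1],d[0])))
P=np.array([world(c,u,v) for u in range(225,258) for v in range(200,236)])
k=P[(P[:,2]>95)]; print(len(k),k.mean(0),k[:,:2].min(0),k[:,:2].max(0))
k=P[(P[:,2]>57)&(P[:,2]<64)]; print(k[:,:2].min(0),k[:,:2].max(0))
E
```

```text
[[533.7 199. ]
 [536.6 106. ]
 [444.8 101.9]
 [440.4 193.3]] [488.88199714 150.06822173]
[np.float64(3.4998854273104745), np.float64(2.568057623916297)]
[ 542.10981584 -253.63813426   36.        ] [ 614.43480769 -218.25143588   36.        ] 80.51784192093666 -153.92872402675107
142 [488.82095618 149.02549638  97.39291073] [468.84419733 126.92579212] [524.97045584 169.13740501]
[434.99332223  96.94826781] [542.94259897 203.64710274]
```

Call:
{"api": "move_arm", "payload": {"commands": [{"linear": [-20,-42,0],"turn": 0},{"linear": [-36,-83,0],"turn": 0},{"linear": [-36,-83,0],"turn": 0},{"linear": [-36,-83,0],"turn": 0}]}}

```text
t: 1.3
eef_pos: [487.7, 151.5, 264.4]
ee_rot: [[-1.0, 0.008, -0.0], [0.008, 1.0, -0.0], [0.0, -0.0, -1.0]]
contact_force: [0.2, 0.8, 0.1]
opening: -0.002
grip_force: 0.0
```

```bash
python3 - <<'E'
from h import *
s=manip.read_state(); c=snap('wrist','w1')
M=np.eye(4);M[:3,:3]=s['ee_rot'];M[:3,3]=s['eef_pos'];T=M@c['T_tool_cam'];c['camera_from_world']=np.linalg.inv(T);np.savez('w1.npz',**c)
print(s['eef_pos'],s['joint_positions'],s['contact_force'],T.round(2))
q=np.linalg.inv(T)@np.array([489,150,98,1]);print(q[:2]/q[2]*c['fx']+[c['cx'],c['cy']])
E
```

```text
[487.69037854 151.49946019 264.42255991] [-36.48893209   7.93817568  13.29904848 112.36370984  -2.1076707
  59.94363308  67.26893767] [0.20081452 0.78739815 0.13282512] [[ 1.0000e-02  9.6000e-01  2.9000e-01  4.1362e+02]
 [ 1.0000e+00 -1.0000e-02 -0.0000e+00  1.5131e+02]
 [ 0.0000e+00  2.9000e-01 -9.6000e-01  3.9056e+02]
 [ 0.0000e+00  0.0000e+00  0.0000e+00  1.0000e+00]]
[277.23966243 195.64640919]
```

View pics/w1.png

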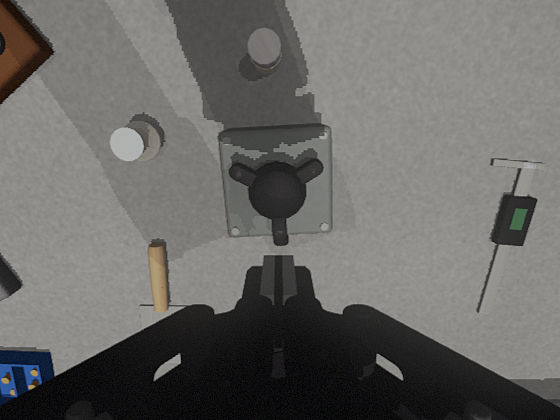

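The head is at (277,192), as predicted, with its first wing at (281,243), so the yaw is about +3°. Nothing stands near that wing. I'll press now.

Call:
{"api": "move_arm", "payload": {"commands": [{"linear": [-1.5,-1.5,45],"turn": 0},{"linear": [-1.5,-1.5,90],"turn": 0},{"linear": [-1.5,-1.5,130],"turn": 0},{"linear": [-1.5,-1.5,145],"turn": 0},{"linear": [-1.5,-1.5,148],"turn": 0},{"linear": [-1.5,-1.5,150],"turn": 0},{"linear": [-1.5,-1.5,152],"turn": 0},{"linear": [-1.5,-1.5,152],"turn": 0}]}}

```text
t: 2.15
eef_pos: [489.4, 151.6, 113.4]
ee_rot: [[-1.0, 0.005, 0.001], [0.005, 1.0, 0.001], [-0.001, 0.001, -1.0]]
contact_force: [-2.8, 0.0, 4.3]
opening: -0.002
grip_force: 2.1
```

Call:
{"api": "move_arm", "payload": {"commands": [{"linear": [0,0,3],"turn": 0},{"linear": [0,0,5],"turn": 0},{"linear": [0,0,7],"turn": 0},{"linear": [0,0,8],"turn": 0},{"linear": [0,0,8.5],"turn": 0},{"linear": [0,0,8.5],"turn": 0}]}}

```text
t: 2.75
eef_pos: [489.7, 151.5, 105.2]
ee_rot: [[-1.0, 0.006, 0.002], [0.006, 1.0, 0.001], [-0.002, 0.001, -1.0]]
contact_force: [-2.9, 1.5, 7.1]
opening: -0.0
grip_force: 3.9
```

Call:
{"api": "move_arm", "payload": {"commands": [{"linear": [0,0,1],"turn": 0},{"linear": [0,0,2],"turn": 0},{"linear": [0,0,2],"turn": 0}]}}

```text
t: 3.05
eef_pos: [490.2, 151.7, 104.6]
ee_rot: [[-1.0, 0.006, 0.003], [0.006, 1.0, 0.002], [-0.003, 0.002, -1.0]]
contact_force: [-12.1, -1.2, 39.2]
opening: -0.0
grip_force: 19.1
```

Call:
{"api": "move_arm", "payload": {"commands": [{"linear": [0,0,-8],"turn": 0},{"linear": [0,0,-25],"turn": 0},{"linear": [0,0,-50],"turn": 0},{"linear": [-20,15,-50],"turn": 0},{"linear": [-41,31,-50],"turn": 0},{"linear": [-41,31,-50],"turn": 0}]}}

```text
t: 3.65
eef_pos: [532.8, 184.0, 153.2]
ee_rot: [[-1.0, 0.005, 0.003], [0.005, 1.0, 0.002], [-0.003, 0.002, -1.0]]
contact_force: [-0.0, 0.7, -0.5]
opening: -0.004
grip_force: 0.0
```

```bash
python3 - <<'E'
from h import *
s=manip.read_state(); c=snap('wrist','w2')
M=np.eye(4);M[:3,:3]=s['ee_rot'];M[:3,3]=s['eef_pos'];T=M@c['T_tool_cam'];c['camera_from_world']=np.linalg.inv(T);np.savez('w2.npz',**c)
print(s['eef_pos'],s['contact_force'],s['joint_positions'])
v,u=np.mgrid[0:420:2,0:560:2];v=v.ravel();u=u.ravel();d=c['depth'][v,u]
X=(T[:3,:3]@(np.array([(u-c['cx'])/c['fx'],(v-c['cy'])/c['fy'],np.ones(len(u))])*d)).T+T[:3,3]
k=(d>0)&(np.hypot(X[:,0]-489,X[:,1]-150)<11); print(k.sum(),np.percentile(X[k,2],[10,50,90]))
E
```

```text
[532.77874476 183.96215756 153.19572573] [-0.02145428  0.68453432 -0.48701478] [-35.67012545  20.37949587  12.34665304 112.26969526  -5.79385288
  47.71780964  69.55315981]
305 [90.00884236 90.82274488 91.60157124]
```

View pics/w2.png

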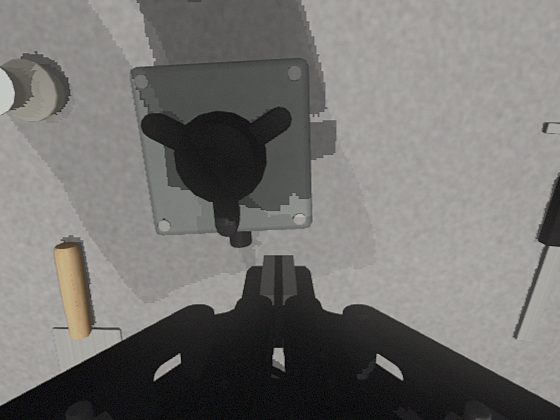

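The wrist view shows the head latched, with its top measured at 90.8 mm. The first wing is at (228,215), and the finger is to its right on the +y side. I'll go down next to it.

Call:
{"api": "move_arm", "payload": {"commands": [{"linear": [0,0,30],"turn": 0},{"linear": [0,-2,55],"turn": 0},{"linear": [0,-2,64],"turn": 0},{"linear": [0,-2,64],"turn": 0}]}}

```text
t: 4.1
eef_pos: [529.6, 179.1, 87.5]
ee_rot: [[-1.0, 0.006, -0.002], [0.006, 1.0, -0.001], [0.002, -0.001, -1.0]]
contact_force: [0.3, -0.4, 0.7]
opening: -0.001
grip_force: 0.0
```

```bash
python3 - <<'E'
from h import *
s=manip.read_state(); p=s['eef_pos'];R=s['ee_rot'];print(p,s['contact_force'])
C=np.array([489,150.]); r=43
# finger line parallel to the wing, offset o on +y side at twist a
for a,o in [(-6,17),(0,17),(6,16),(12,16),(18,16),(24,16),(30,16),(36,16),(42,16),(46,16)]:
    t=np.radians(3-a); q=C+r*np.array([np.cos(t),np.sin(t)])+o*np.array([-np.sin(t),np.cos(t)])
    d=np.r_[q,p[2]]-p; print(a,(R.T@d).round(1))
E
```

```text
[529.58155162 179.06026973  87.50670199] [ 0.30232335 -0.36352295  0.67541271]
-6 [ 0.7 -5.5  0. ]
0 [-1.5 -9.8  0. ]
6 [ -3.3 -15.3   0. ]
12 [ -4.5 -20.    0. ]
18 [ -5.3 -24.7   0. ]
24 [ -5.5 -29.5   0. ]
30 [ -5.2 -34.3   0. ]
36 [ -4.4 -39.    0. ]
42 [ -3.2 -43.7   0. ]
46 [ -2.1 -46.7   0. ]
```

Call:
{"api": "move_arm", "payload": {"commands": [{"linear": [0,-5.5,0],"turn": -3},{"linear": [-1.5,-10,0],"turn": -3},{"linear": [-3.3,-15.3,0],"turn": 3},{"linear": [-4.5,-20,0],"turn": 9},{"linear": [-5.3,-24.7,0],"turn": 15},{"linear": [-5.5,-29.5,0],"turn": 21}]}}

```text
t: 4.7
eef_pos: [536.3, 150.3, 89.4]
ee_rot: [[-0.929, 0.369, 0.002], [0.369, 0.929, 0.001], [-0.001, 0.002, -1.0]]
contact_force: [0.6, 3.0, 1.1]
opening: 0.0
grip_force: 1.1
```

Call:
{"api": "move_arm", "payload": {"commands": [{"linear": [-1.5,-4.6,0],"turn": 6},{"linear": [-2.5,-9.2,0],"turn": 12},{"linear": [-3.1,-14.1,0],"turn": 18},{"linear": [-3.1,-14.1,0],"turn": 18}]}}

```text
t: 5.1
eef_pos: [533.9, 135.5, 89.2]
ee_rot: [[-0.771, 0.637, 0.001], [0.637, 0.771, 0.001], [-0.001, 0.001, -1.0]]
contact_force: [1.2, 0.3, 0.4]
opening: 0.005
grip_force: 0.6
```

```bash
cat > hd.py <<'E'
from h import *
s=manip.read_state(); c=snap('top','t2')
v,u=np.mgrid[195:245,215:270];v=v.ravel();u=u.ravel();d=c['depth'][v,u]
T=np.linalg.inv(c['camera_from_world'])
X=(T[:3,:3]@(np.array([(u-c['cx'])/c['fx'],(v-c['cy'])/c['fy'],np.ones(len(u))])*d)).T+T[:3,3]
k=(d>0)&(np.hypot(X[:,0]-489,X[:,1]-150)<11);print(k.sum(),np.percentile(X[k,2],[10,50,90]))
k=X[(X[:,2]>68)&(X[:,2]<100)];r=k[:,:2]-[489,150];a=np.degrees(np.arctan2(r[:,1],r[:,0]))[np.hypot(*r.T)>34];print(np.histogram(a,np.arange(-180,181,10))[0])
print(s['contact_force'],s['eef_pos'])
E
python3 hd.py
```

```text
Traceback (most recent call last):
  File "hd.py", line 6, in <module>
    k=(d>0)&(np.hypot(X[:,0]-489,X[:,1]-150)<11);print(k.sum(),np.percentile(X[k,2],[10,50,90]))
                                                               ~~~~~~~~~~~~~^^^^^^^^^^^^^^^^^^^
IndexError: index -1 is out of bounds for axis 0 with size 0
```

```bash
cat > wd.py <<'E'
import sys
from h import *
n=sys.argv[1]
s=manip.read_state(); c=snap('wrist',n)
M=np.eye(4);M[:3,:3]=s['ee_rot'];M[:3,3]=s['eef_pos'];T=M@c['T_tool_cam'];c['camera_from_world']=np.linalg.inv(T);np.savez(n+'.npz',**c)
v,u=np.mgrid[0:420:2,0:560:2];v=v.ravel();u=u.ravel();d=c['depth'][v,u]
X=(T[:3,:3]@(np.array([(u-c['cx'])/c['fx'],(v-c['cy'])/c['fy'],np.ones(len(u))])*d)).T+T[:3,3]
k=(d>0)&(np.hypot(X[:,0]-489,X[:,1]-150)<11);print(k.sum(),np.percentile(X[k,2],[10,50,90]) if k.any() else '')
k=X[(d>0)&(X[:,2]>66)&(X[:,2]<95)];r=k[:,:2]-[489,150];h=np.hypot(*r.T);a=np.degrees(np.arctan2(r[:,1],r[:,0]))[(h>34)&(h<47)];print(np.histogram(a,np.arange(-180,181,10))[0])
print(s['t'],s['contact_force'],s['eef_pos'])
E
python3 wd.py w3
```

```text
729 [97.68035792 98.47857406 99.25496083]
[127 190  95   0   0   0   0   0   0   0   0   0  39 109  79  54  81 113
   0   0   0   0   0   0  14 163 163   6   0   0   0   0   0   0   0   0]
5.15 [ 1.66392068  0.41364767 -0.3226267 ] [533.93445446 135.96027357  89.03023173]
```

View pics/w3.png

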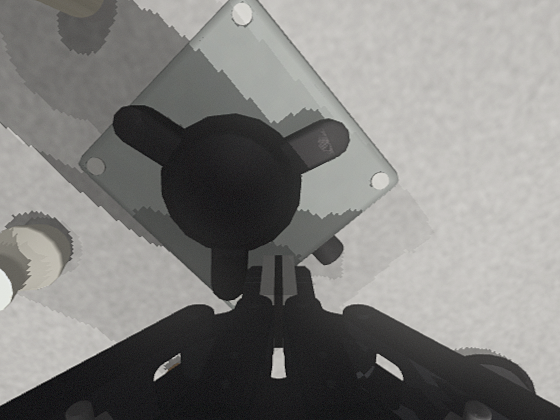

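The head top reads 98.5 mm, so it has released and sprung up. The wing is at (230,270) with the finger beside it on the right. I'll back off, then lift.

Call:
{"api": "move_arm", "payload": {"commands": [{"linear": [-3,12,0],"turn": 0},{"linear": [-10,24,0],"turn": 0},{"linear": [-22,32,0],"turn": 0},{"linear": [-22,32,-40],"turn": 0},{"linear": [-22,32,-80],"turn": 0},{"linear": [-22,32,-120],"turn": 0},{"linear": [-22,32,-120],"turn": 0}]}}

```text
t: 5.9
eef_pos: [573.5, 147.6, 213.4]
ee_rot: [[-0.774, 0.633, 0.007], [0.633, 0.774, 0.003], [-0.003, 0.007, -1.0]]
contact_force: [1.5, 0.2, -0.5]
opening: 0.005
grip_force: 0.0
```

```bash
python3 wd.py w4
```

```text
213 [97.59105531 98.39159974 99.26294212]
[ 0  0  0  0  0 39 44  4  0  0  0  0  0  0  0  0  0 22 41 19  0  0  0  0
  0  0  0  0  0 40 56 19  0  0  0  0]
5.9 [ 1.47319932  0.18267878 -0.49566953] [573.53840646 147.64334967 213.36379996]
```

Call:
{"api": "move_arm", "payload": {"commands": [{"linear": [-230,-331,0],"turn": 0},{"linear": [-230,-331,0],"turn": 0},{"linear": [-230,-331,0],"turn": 0},{"linear": [-230,-331,0],"turn": 0},{"linear": [-230,-331,0],"turn": 0},{"linear": [-230,-331,0],"turn": 0},{"linear": [-230,-331,0],"turn": 0},{"linear": [-230,-331,0],"turn": 0}]}}

```text
t: 6.75
eef_pos: [538.6, -253.7, 207.3]
ee_rot: [[-0.774, 0.633, -0.001], [0.633, 0.774, 0.0], [0.001, -0.001, -1.0]]
contact_force: [0.6, 0.4, -0.4]
opening: -0.001
grip_force: 0.0
```

```bash
python3 wd.py w5; python3 - <<'E'
from h import *
c=dict(np.load('w5.npz'))
for p in [(542,-253.6,36),(614.4,-218.3,36)]:
    q=c['camera_from_world']@np.r_[p,1];print(q[:2]/q[2]*c['fx']+[c['cx'],c['cy']])
E
```

```text
0 
[0 0 0 0 0 0 0 0 0 0 0 0 0 0 0 0 0 0 0 0 0 0 0 0 0 0 0 0 0 0 0 0 0 0 0 0]
6.75 [ 0.60322266  0.42078494 -0.37721152] [ 538.63776411 -253.71500896  207.32759596]
[281.48378644 195.14727269]
[359.84957723 230.2221859 ]
```

View pics/w5.png

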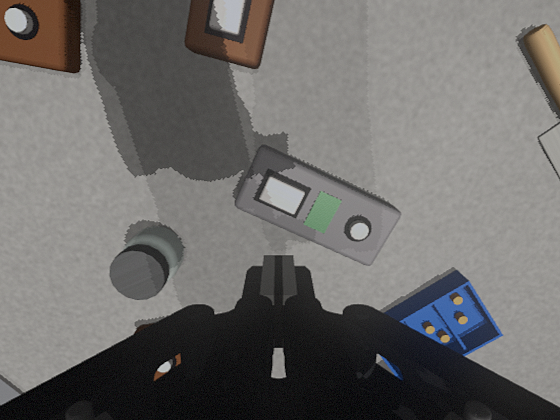

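The re-arm button is at (282,195), as predicted, and the feed button is at (358,230). I'll go down to the re-arm button.

Call:
{"api": "move_arm", "payload": {"commands": [{"linear": [-2.5,2,45],"turn": 0},{"linear": [-2.5,2,90],"turn": 0},{"linear": [-2.5,2,130],"turn": 0},{"linear": [-2.5,2,145],"turn": 0},{"linear": [-2.5,2,151],"turn": 0},{"linear": [-2.5,2,154],"turn": 0},{"linear": [-2.5,2,154],"turn": 0}]}}

```text
t: 7.5
eef_pos: [542.9, -252.4, 55.2]
ee_rot: [[-0.773, 0.634, 0.002], [0.634, 0.773, -0.0], [-0.001, 0.001, -1.0]]
contact_force: [0.5, 0.0, 0.1]
opening: -0.004
grip_force: 0.0
```

Call:
{"api": "move_arm", "payload": {"commands": [{"linear": [0,0,2.5],"turn": 0},{"linear": [0,0,4.5],"turn": 0},{"linear": [0,0,6],"turn": 0},{"linear": [0,0,7],"turn": 0},{"linear": [0,0,7.5],"turn": 0},{"linear": [0,0,7.5],"turn": 0}]}}

```text
t: 8.1
eef_pos: [542.9, -252.4, 47.8]
ee_rot: [[-0.773, 0.634, 0.002], [0.634, 0.773, -0.0], [-0.002, 0.001, -1.0]]
contact_force: [-2.4, 2.5, 19.8]
opening: -0.002
grip_force: 9.7
```

Force is 19.8 N, against a spring of at most 4.5 N, so the button is on its stop. I'll lift off.

Call:
{"api": "move_arm", "payload": {"commands": [{"linear": [0,0,0],"turn": 0},{"linear": [0,0,-8],"turn": 0},{"linear": [0,0,-40],"turn": 0},{"linear": [0,0,-85],"turn": 0},{"linear": [0,0,-130],"turn": 0},{"linear": [0,0,-160],"turn": 0},{"linear": [0,0,-160],"turn": 0},{"linear": [0,0,-160],"turn": 0}]}}

```text
t: 8.9
eef_pos: [542.0, -251.9, 206.9]
ee_rot: [[-0.774, 0.634, 0.001], [0.634, 0.774, 0.0], [-0.0, 0.001, -1.0]]
contact_force: [0.7, 0.1, 0.4]
opening: 0.005
grip_force: 0.0
```

```bash
python3 wd.py w6; python3 - <<'E'
from h import *
c=snap('top','t9');print(world(c,362,204),world(c,351,183),world(c,240,218))
c=dict(np.load('w6.npz'))
for p in [(542,-253.6,36),(614.4,-218.3,36)]:
    q=c['camera_from_world']@np.r_[p,1];u,v=(q[:2]/q[2]*c['fx']+[c['cx'],c['cy']]).round().astype(int);print(u,v,world(c,u,v))
E
```

```text
0 
[0 0 0 0 0 0 0 0 0 0 0 0 0 0 0 0 0 0 0 0 0 0 0 0 0 0 0 0 0 0 0 0 0 0 0 0]
8.9 [0.73906726 0.07790773 0.3997651 ] [ 542.00967228 -251.86938523  206.85632792]
[ 401.98256647 -144.76095693  707.50291588] [ 613.79624452 -219.82101077   37.20357437] [485.26170402 149.4247058   96.61889725]
277 193 [ 541.49055822 -253.53361776   35.98084354]
356 229 [ 614.47638972 -218.58126156   36.59148027]
```

View pics/w6.png

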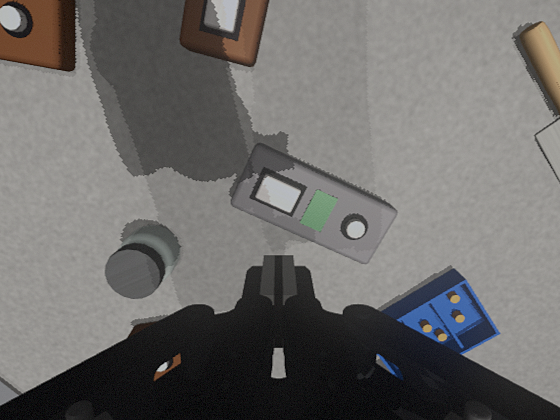

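The pendant hasn't moved: the buttons are at (277,193) and (355,229). Both tops are back at 36 mm, and the stop head is up.

```bash
python3 -c "
from bench import manip; print(manip.close_job())"
```

```text
the job is handed in; nothing more can be done
None
```

The job is handed in at about 9 s of the 58 s allowed: the stop button was latched and twisted free, the re-arm button was pressed to its stop and came back out, and the pendant stayed where it lay; no verdict was returned.

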